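# Set the mounting press to full pressure and feed the panel up to the rollers

### The arm

A 6-joint arm with a two-finger parallel gripper is mounted at the origin on the work surface. World frame = base frame: x ahead of the robot, y to its left, z up, the work surface at z = 0. Lengths are in mm, angles in rad, forces in N, time in s.
With the tool pointing down it reaches from about 350 to 875 mm from the base axis. Payload 4.2 kg.
Tool frame: the origin (TCP) lies at the very end of the fingers, on their centre line; the grasp point (between the pads) lies 19 mm behind it (arm.tcp_to_grasp is the x of the grasp point in the tool frame, in mm); x points along the fingers, z is the direction in which the jaws open and shut, and the axes are right-handed (so a half turn about x gives the same grasp; the last joint's range is limited). The gripper opens to 85 mm and grips with 20 to 120 N. Pads are 22 mm wide; open, the fingers measure 114 mm over their backs; the gripper's body (76 mm by 85 mm) begins 54 mm behind the grasp point. The pads swing forward as they close: fully open they stand 13 mm farther back than shut.
Start: joints at [1.426, 0.385, 0.008, 0, -1.194, -0.259], TCP at [245.539, 574.726, 231.312] pointing down, gripper open.
Joint ranges: [-3.14, 3.14], [-1.21, 2.06], [-1.07, 1.41], [-3.16, 2.05], [-2.99, -0.16], [-3.1, 3.1]. Speed limits (rad/s): [2.79, 2.79, 3.14, 3.14, 3.14, 3.14].

### API

Orientations are given as a unit quaternion [x, y, z, w].
In Python, from bench import status, get_image, job, arm gives the robot as it stands.
- The arm moves only by the tool apply_moves, never from a script. Its argument "targets" is text: rows parted by semicolons, each of 5 numbers parted by spaces: the shift along the tool's x, y, z in mm, then the turn about the tool's x in degrees, then the gripper's target within -1 to 1 (shut at 1, half-way at 0, fully open at -1). In form: dx dy dz spin hand; .... A call has 1 to 10 rows; each row is the pose to reach, as a shift and turn from the pose commanded when the call began, along the tool's axes at that moment; what a row does not reach only later rows make up. A row lasts 1/12 s, in which the tool goes at most 41.7 mm and 7.16 degrees, less where a joint would pass 70% of its speed; a pose out of reach is approached as far as the arm can. A call with a gripper value outside its range is refused whole. The fingers move at their own pace and stop on an object; the grip force is fixed at half the most. Time passes only in rows, so rows that repeat a pose let the fingers close. It gives the time, the measured TCP pose, the force and the opening at its end, in the units of the state.
- status.read_state(): the state, without advancing time (a new reading comes with each control period).
- get_image(name): name is "side" or "top" or "wrist"; returns a dict with "img" (384x512x3 uint8, red, green, blue), "mtx" (3x3 intrinsics, pixels), "k1" (the pictures are not rectified: a ray, as slopes to the right and down, at radius r is drawn at 1 + k1 r^2 times it, then the intrinsics apply), "world_from_camera" (4x4, takes a point from camera to world coordinates). Camera axes: x right, y down, z forward; pixel columns grow to the right and rows downward; lengths in mm; the calibration is good to about 2 mm. A picture is of the moment at which its call begins. There is no depth.
- job.job_done(): hands the job in, once; it reports no verdict.
The state is a dict: "clock": time; "joints": joint angles; "joint_vel": joint speeds; "joint_efforts": joint torques, N m; "position": TCP position; "ee_rot": TCP orientation; "contact_force": force on the tool from outside, world axes, zero at the start; "wrist_torque": the same for the moment, N m; "gripper_width": finger opening in mm.
Only numpy, scipy, OpenCV 4.12 (cv2) and the standard library are available. Lean on these libraries where they do the work, as an engineer would, in place of code of your own. Each camera call takes 0.05 s, during which the arm holds its last target.

### The job

Get the mounting press ready to run: push its pressure lever away from you, past the first click, right over to the second stop, and slide the print panel up the feed tray until its whole leading edge sits square against the rollers. Do it all by pushing with the fingertips: do not pinch the lever, do not lift the panel off the tray, and leave the other things where they are.

Things in the scene. Friction and masses are not known exactly. Their poses are not given: they have to be found in the camera images.
- press: grey tabletop print-mounting press, fixed, 390 mm wide (its y). Origin at table height; +x = feed direction, +y its left end. Housing x -75 to +90 mm, top at 120 mm. In front an aluminium feed tray, 286 mm wide, from x -245 mm to the rollers, flat top 50 mm above the table, no raised edges. Black rubber rollers between the cheeks (inner faces y +-145 mm) stop the panel's leading edge at x = -50 mm.
- nip (a point): middle of the line on which the rollers stop a panel's leading edge: press frame x = -50 mm, y = 0, 53 mm above the table
- lever (a joint): pressure lever on the right cheek's top, rad. 0 = released, leaning 0.45 rad to press -x; it swings to +x (away). Clicks into a first stop at 0.45 (upright) and a second at 0.90 (leaning 0.45 to +x, solid end). 3 to 6 N along its swing at the grip (up to 15 N if the fingers rub) moves it out of a click; past half-way between stops it drops into the next by itself, let go sooner it falls back or hangs there.
- lever_grip (a point): centre of the lever's black paddle grip, 26 mm wide (press y), 16 mm thick, 36 mm long along the lever; 85 mm from the pivot, which is at press x -30, y -170, 85 mm above the table. Centre 162 mm above the table at both ends of travel, 170 mm upright. Below it a 6 x 10 mm steel stem enters a slotted plate whose top is at 122 mm.
- panel: wooden print panel with a picture on its top, 127 mm (its x, the feed direction) x 178 mm (its y) x 6 mm, 80 to 145 g, loose, lying flat on the feed tray and short of the rollers. Origin at the centre of its underside, +x towards the rollers.
- panel_front_left (a point): left corner of the panel's leading edge, at half thickness
- panel_front_right (a point): right corner of the panel's leading edge, at half thickness
- panel_rear (a point): middle of the panel's trailing edge (the long side nearest the robot), at half thickness
- tape: roll of masking tape, 96 mm across, 24 mm high, lying flat on the left half of the press's top cover (bystander)
- paint_bottle: white paint bottle, 52 mm across, 150 mm tall, standing on the table to the right of the press, beside the lever (bystander)
- jar: lidded glass jar, 64 mm across, 75 mm tall, on the table to the right of the feed tray (bystander)
- brush_tin: open tin holding brushes, 72 mm across, about 220 mm tall with the brushes, on the table against the left end of the press (bystander)
- brayer: hand ink roller with a wooden handle, about 170 mm long, 110 mm wide, lying left of the feed tray (bystander)
- eraser: white eraser 55 x 24 x 14 mm on the table, close to the right edge of the feed tray (bystander)

How it is judged:
By the outcome, as a careful person would: the job done as asked, in the order asked, and still so for the second after the job is handed in, with the robot touching nothing.
It also fails if it takes over 45 s, if anything falls off the work surface, if the arm or the gripper's body presses on something with over 40 N, if the wrist force passes 120 N, or if a joint passes its speed limit or range.

## Working session

There is one attempt and no reset: what is moved stays moved. The work goes in short steps, Python scripts to look and compute and a tool call to move; the robot and the scene stay as the last step left them, time stands still between calls to the robot, and variables do not carry over. Pictures are saved under pics/ and viewed, and the job is handed in when it is done.

Besides the shell and the picture viewer there is one more tool, called after "Emit:" as name(argument=value, ...) on one line, values as JSON. apply_moves: Moves the arm, as the interface text tells. Its arguments: {"type":"object","properties":{"targets":{"type":"string"}},"required":["targets"]}

```bash
mkdir -p pics; ls
python3 - <<'E'
from bench import status,get_image,arm
import cv2,numpy as np
print(status.read_state()); print([a for a in dir(arm) if a[0]!='_'])
for n in("side","top","wrist"):
    d=get_image(n); cv2.imwrite(f"pics/{n}0.png",d["img"][:,:,::-1]); print(n,d["mtx"],d["k1"],d["world_from_camera"].round(3) if hasattr(d["world_from_camera"],'round') else d["world_from_camera"])
E
```

```text
pics
{'clock': 0.0, 'joints': array([ 1.42564152e+00,  3.85558284e-01,  6.59155192e-03, -4.89798217e-04,
       -1.19401757e+00, -2.58626042e-01]), 'joint_vel': array([ 0.00018192, -0.00072675, -0.00019832, -0.00057576,  0.00073839,
       -0.00203184]), 'joint_efforts': array([-8.30009367e-05, -3.92292058e+01,  1.88392532e+01,  4.18630064e+00,
       -4.63417004e-03,  5.86631501e-06]), 'position': array([245.29880295, 574.19460935, 230.20851013]), 'ee_rot': array([-0.58950514, -0.38906025,  0.59077549, -0.39000016]), 'contact_force': array([-0.03172372, -0.25559774, -0.0935707 ]), 'wrist_torque': array([-0.02060503,  0.03654118,  0.02264162]), 'gripper_width': 85.22653382344829}
['IKError', 'tcp_to_grasp']
side [[346.54535874   0.         255.70489937]
 [  0.         346.54535874 191.72397591]
 [  0.           0.           1.        ]] -0.020424780016449567 [[ 9.92000e-01 -8.50000e-02  9.70000e-02  4.64050e+02]
 [-1.29000e-01 -7.23000e-01  6.79000e-01 -4.12939e+02]
 [ 1.20000e-02 -6.86000e-01 -7.27000e-01  6.54450e+02]
 [ 0.00000e+00  0.00000e+00  0.00000e+00  1.00000e+00]]
top [[401.42111632   0.         255.39360333]
 [  0.         401.42111632 194.05931167]
 [  0.           0.           1.        ]] -0.0504796504972856 [[ 2.100000e-02 -9.970000e-01  7.300000e-02  4.654970e+02]
 [-1.000000e+00 -2.200000e-02 -1.200000e-02  1.174000e+02]
 [ 1.300000e-02 -7.300000e-02 -9.970000e-01  1.123323e+03]
 [ 0.000000e+00  0.000000e+00  0.000000e+00  1.000000e+00]]
wrist [[298.70156644   0.         254.73632254]
 [  0.         298.70156644 192.92589689]
 [  0.           0.           1.        ]] -0.049411666080765644 [[-3.92000e-01 -8.87000e-01 -2.44000e-01  3.07375e+02]
 [-9.20000e-01  3.79000e-01  1.03000e-01  5.47518e+02]
 [ 1.00000e-03  2.65000e-01 -9.64000e-01  3.72351e+02]
 [ 0.00000e+00  0.00000e+00  0.00000e+00  1.00000e+00]]
```

View pics/top0.png

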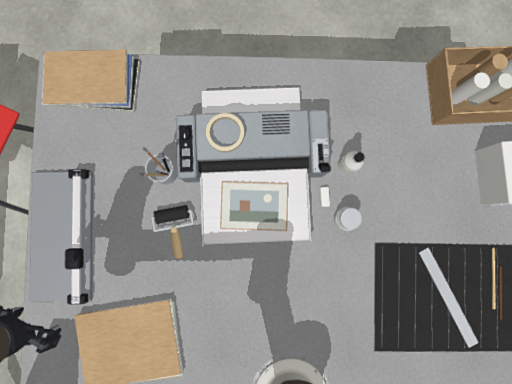

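View pics/side0.png

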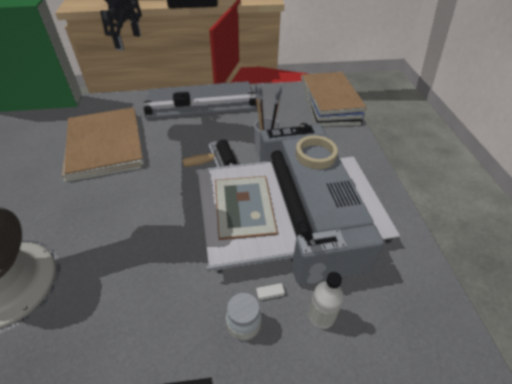

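View pics/wrist0.png

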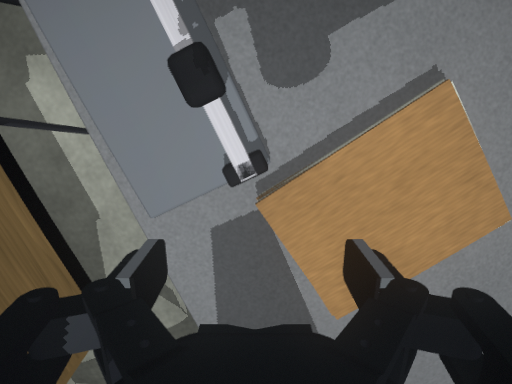

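Top: the press is around (250,145), the panel around (255,205), the lever grip near (323,168), the jar at (348,218) and the bottle at (354,160). Next I'll write helpers and zoom in.

```bash
cat > h.py <<'E'
import numpy as np,cv2
from bench import status,get_image
def und(d,p):
    p=np.atleast_2d(np.float64(p)); 
    return cv2.undistortPoints(p[:,None],d["mtx"],np.array([d["k1"],0,0,0,0.]))[:,0]
def rays(d,p):
    u=und(d,p); W=np.array(d["world_from_camera"])
    return W[:3,3],np.c_[u,np.ones(len(u))]@W[:3,:3].T
def onz(d,p,z):
    o,r=rays(d,p); return o+r*((z-o[2])/r[:,2])[:,None]
def proj(d,P):
    W=np.linalg.inv(np.array(d["world_from_camera"])); P=np.atleast_2d(np.float64(P))
    return cv2.projectPoints(P,cv2.Rodrigues(W[:3,:3])[0],W[:3,3],d["mtx"],np.array([d["k1"],0,0,0,0.]))[0][:,0]
def tri(d1,p1,d2,p2):
    o1,r1=rays(d1,p1);o2,r2=rays(d2,p2);A=np.c_[r1[0],-r2[0]]
    t=np.linalg.lstsq(A,o2-o1,rcond=None)[0];a=o1+t[0]*r1[0];b=o2+t[1]*r2[0]
    return (a+b)/2,np.linalg.norm(a-b)
def crop(d,x0,y0,x1,y1,s,name):
    cv2.imwrite(name,cv2.resize(d["img"][y0:y1,x0:x1,::-1],None,fx=s,fy=s,interpolation=cv2.INTER_CUBIC))
E
python3 - <<'E'
from h import *
t=get_image("top");s=get_image("side")
crop(t,160,80,370,250,3.8,"pics/t1.png");crop(s,180,120,400,340,2.7,"pics/s1.png")
E
```

```text
(no output)
```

View pics/t1.png

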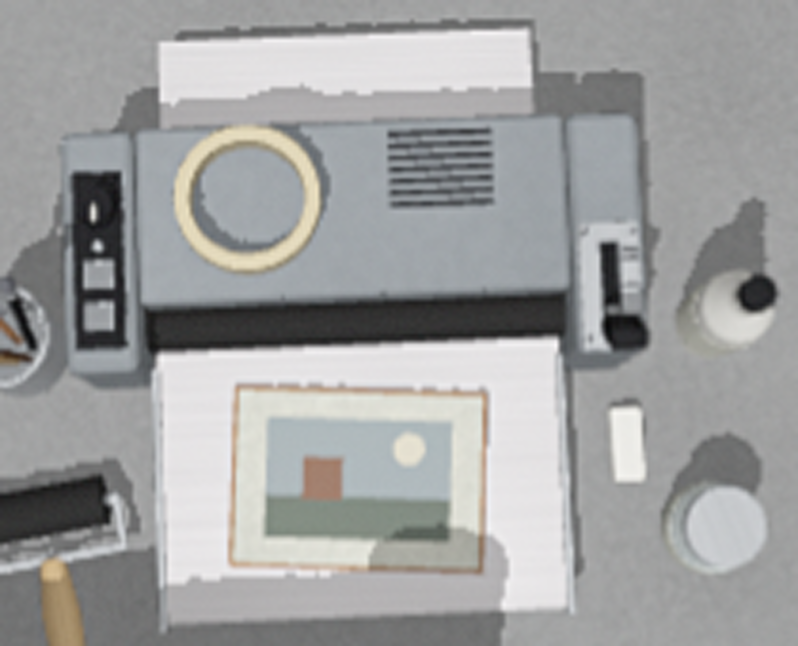

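View pics/s1.png

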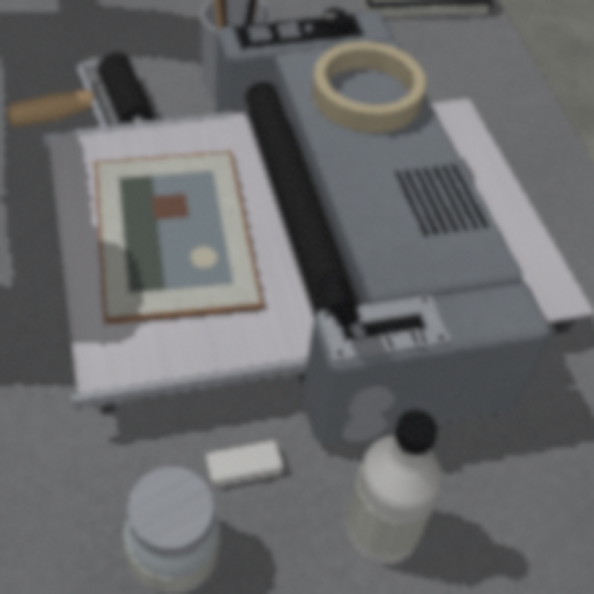

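Run:
```python
from h import *
t=get_image("top");s=get_image("side")
T=lambda *p:np.array(p,float)/3.8+[160,80]-.37
S=lambda *p:np.array(p,float)/2.7+[180,120]-.31
def show(n,P):print(n,P.round(1).tolist())
tr=onz(t,T((165,628),(572,610),(558,338),(158,352)),50);show("tray",tr);print(np.linalg.norm(tr[0]-tr[1]))
ho=onz(t,T((638,118),(62,136)),120);show("house back",ho);print(np.linalg.norm(ho[0]-ho[1]))
pa=onz(t,T((235,387),(488,392),(481,572),(229,565)),56);show("panel",pa)
print([np.linalg.norm(pa[i]-pa[(i+1)%4]).round(1) for i in range(4)])
pa2=onz(s,S((232,152),(264,305),(105,319),(95,161)),56);show("panel side",pa2)
print([np.linalg.norm(pa2[i]-pa2[(i+1)%4]).round(1) for i in range(4)])
tr2=onz(s,S((80,395),(48,135)),50);show("tray side",tr2)
for P in(tr[[1,0]],ho,pa[[1,0]],pa[[2,3]],pa2[[1,0]],pa2[[2,3]],tr2):
    v=P[1]-P[0];print("yaw",np.arctan2(-v[0],v[1]).round(4))
for z in(155,162,170):show("grip",onz(t,T((627,330)),z));show("gripS",onz(s,S((350,318)),z))
print(tri(t,T((757,293)),s,S((417,430))))
print(tri(t,T((728,527)),s,S((170,508))))
```

```text
tray [[405.7, 241.0, 50.0], [424.0, -43.9, 50.0], [616.1, -31.7, 50.0], [599.7, 251.7, 50.0]]
285.4411395530285
house back [[757.1, -74.6, 120.0], [735.3, 312.0, 120.0]]
387.2893839636431
panel [[575.4, 196.1, 56.0], [575.8, 18.1, 56.0], [449.5, 21.1, 56.0], [450.7, 197.0, 56.0]]
[np.float64(178.0), np.float64(126.4), np.float64(175.9), np.float64(124.7)]
panel side [[575.3, 196.3, 56.0], [574.8, 21.1, 56.0], [449.1, 22.6, 56.0], [449.9, 199.1, 56.0]]
[np.float64(175.1), np.float64(125.6), np.float64(176.5), np.float64(125.5)]
tray side [[426.8, -39.4, 50.0], [407.5, 245.3, 50.0]]
yaw 0.0642
yaw 0.0563
yaw 0.0024
yaw -0.007
yaw -0.0032
yaw -0.0044
yaw 0.0677
grip [[607.6, -61.6, 155.0]]
gripS [[610.6, -67.8, 155.0]]
grip [[606.6, -60.3, 162.0]]
gripS [[608.6, -72.7, 162.0]]
grip [[605.4, -58.8, 170.0]]
gripS [[606.2, -78.2, 170.0]]
(array([ 634.81650898, -148.08838731,  146.18287396]), np.float64(0.9943918216309784))
(array([ 483.40658676, -147.02062983,   77.21968663]), np.float64(1.1217832445878944))
```

```bash
cat >> h.py <<'E'
from scipy.spatial.transform import Rotation as Ro
YAW=.063;O=np.array([659,115.,0])
PX=np.array([np.cos(YAW),np.sin(YAW),0]);PY=np.array([-PX[1],PX[0],0])
def p2w(x,y,z):return O+x*PX+y*PY+[0,0,z]
def w2p(w):w=np.asarray(w)-O;return np.array([w@PX,w@PY,w[2]])
def plan(tgt):
    st=status.read_state();R=Ro.from_quat(st["ee_rot"]).as_matrix()
    print("press pos",w2p(st["position"]).round(1),"shift",(R.T@(p2w(*tgt)-st["position"])).round(1))
    print("tool axes (cols) in press",(np.array([PX,PY,[0,0,1]])@R).round(3).tolist())
    z=R.T@PY; print("spin deg to z||PY", np.degrees(np.arctan2(-z[1],z[2])).round(2), np.degrees(np.arctan2(z[1],-z[2])).round(2),st["joints"].round(2),st["contact_force"].round(1),st["gripper_width"])
E
python3 -c "
from h import *
plan((-125,-168,230))"
```

```text
press pos [-383.7  484.7  231. ] shift [  1.3 524.8 466.4]
tool axes (cols) in press [[-0.0, 0.893, -0.45], [-0.001, -0.45, -0.893], [-1.0, 0.0, 0.001]]
spin deg to z||PY 153.25 -26.75 [ 1.43  0.38  0.01 -0.   -1.19 -0.26] [ 0.1 -0.2  0.6] 85.55955351444396
```

Emit:
apply_moves(targets="0 30 27 -5 0; 0 60 53 -10 1; 0 90 80 -15 1; 0 120 107 -20 1; 0 150 133 -25 1; 0 180 160 -26.7 1; 0 210 187 -26.7 1; 0 240 213 -26.7 1; 0 270 240 -26.7 1; 0 300 267 -26.7 1")

```text
clock: 1.18
position: [416.9, 209.5, 231.7]
ee_rot: [0.484, 0.515, -0.484, 0.515]
contact_force: [0.3, 0.5, -0.8]
gripper_width: -0.2
```

```bash
python3 -c "
from h import *
plan((-125,-168,230))"
```

```text
press pos [-235.7  109.5  231.7] shift [  1.6 110.8 277.5]
tool axes (cols) in press [[0.001, 1.0, -0.0], [0.001, -0.0, -1.0], [-1.0, 0.001, -0.001]]
spin deg to z||PY 179.98 -0.02 [ 0.82  0.11 -0.36  0.   -1.1   0.82] [ 0.3  0.5 -0.8] -0.22387716200990324
```

Emit:
apply_moves(targets="0 11 28 0 1; 0 22 56 0 1; 0 33 84 0 1; 0 44 112 0 1; 0 55 140 0 1; 0 66 168 0 1; 0 80 200 0 1; 0 95 240 0 1; 0 110 278 0 1; 0 110 278 0 1")

```text
clock: 2.02
position: [545.6, -64.5, 230.9]
ee_rot: [0.486, 0.513, -0.486, 0.514]
contact_force: [0.9, 1.3, -0.3]
gripper_width: -0.4
```

Run:
```python
from h import *
plan((-115,-168,150))
w=get_image("wrist");t=get_image("top");s=get_image("side")
cv2.imwrite("pics/w2.png",w["img"][:,:,::-1]);crop(t,240,80,400,250,3.5,"pics/t2.png");crop(s,220,120,420,320,2.9,"pics/s2.png")
```

```text
press pos [-124.5 -172.   230.9] shift [80.9  9.5 -4.2]
tool axes (cols) in press [[0.0, 1.0, -0.007], [-0.001, -0.007, -1.0], [-1.0, 0.0, 0.001]]
spin deg to z||PY 179.59 -0.41 [ 0.18  0.26 -0.18  0.   -1.13  1.45] [ 0.9  1.3 -0.3] -0.36386665241383215
```

View pics/w2.png

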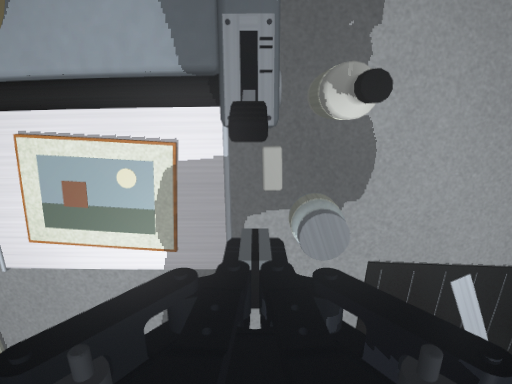

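View pics/s2.png

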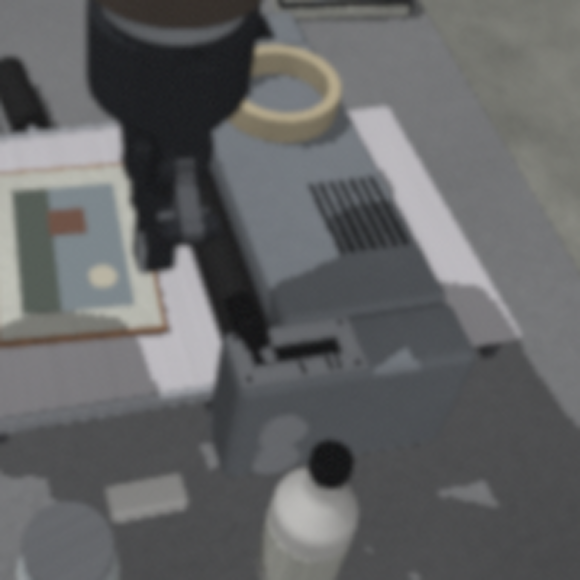

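The wrist view shows the grip at about (248,120), the stem above it, panel corners at (14,135), (178,142), (177,250) and (29,241), and the jar at (322,230). I'll use these to check the press frame.

Run:
```python
from h import *
w=get_image("wrist")
for n,p,z in [("grip",(248,120),162),("gripTopL",(231,140),178),("gripTopR",(267,140),178),("plateTL",(223,14),122),("plateTR",(273,14),122),("plateBL",(223,125),122),("tray R rear?",(229,235),50),("traynear nip",(219,106),50),("traynear L",(0,109),50),("jar",(322,230),75),("bottlecap",(373,86),146)]:
    P=onz(w,p,z)[0];print(n,P.round(1),w2p(P).round(1))
pa=onz(w,[(14,135),(178,142),(177,250),(29,241)],56)
for P in pa:print("panel",P.round(1),w2p(P).round(1))
print(proj(w,[p2w(-67,-170,162),p2w(-30,-170,122)]).round(1))
```

```text
grip [604.3 -51.7 162. ] [ -65. -163.  162.]
gripTopL [591.6 -41.8 178. ] [ -77.2 -152.3  178. ]
gripTopR [593. -65. 178.] [ -77.2 -175.5  178. ]
plateTL [681.  -27.5 122. ] [  13.  -143.6  122. ]
plateTR [683.3 -65.4 122. ] [  12.9 -181.6  122. ]
plateBL [597.9 -30.6 122. ] [ -70.1 -141.5  122. ]
tray R rear? [469.1 -34.5  50. ] [-198.9 -137.2   50. ]
traynear nip [613.4 -18.4  50. ] [ -53.9 -130.2   50. ]
traynear L [599.2 220.5  50. ] [-53.1 109.   50. ]
jar [ 492.  -135.6   75. ] [-182.5 -239.6   75. ]
bottlecap [ 634.  -140.6  146. ] [ -41.1 -253.6  146. ]
panel [572.4 203.   56. ] [-80.9  93.3  56. ]
panel [574.2  23.1  56. ] [-90.4 -86.4  56. ]
panel [448.9  25.2  56. ] [-215.3  -76.4   56. ]
panel [447.7 203.6  56. ] [-205.3  101.8   56. ]
[[258.2 122.9]
 [257.7  73.2]]
```

Emit:
apply_moves(targets="20 0 -3 0 1; 40 0 -4 0 1; 60 0 -4 0 1; 75 0 -4 0 1; 81 5 -4 0 1; 81 5 -4 0 1; 81 5 -4 0 1")

```text
clock: 2.8
position: [549.0, -54.1, 151.0]
ee_rot: [0.484, 0.515, -0.484, 0.516]
contact_force: [-0.0, 0.7, 0.7]
gripper_width: -0.2
```

Run:
```python
from h import *
plan((-95,-168,150))
w=get_image("wrist");s=get_image("side");t=get_image("top")
print(proj(s,p2w(*w2p(status.read_state()["position"]))),proj(w,status.read_state()["position"]))
cv2.imwrite("pics/w3.png",w["img"][:,:,::-1]);crop(t,240,80,400,250,3.5,"pics/t3.png");crop(s,220,120,420,320,2.9,"pics/s3.png")
P=onz(w,(248,120),162)
```

```text
press pos [-120.5 -161.8  151. ] shift [ 1.  25.4  6.2]
tool axes (cols) in press [[0.001, 1.0, 0.001], [-0.0, 0.001, -1.0], [-1.0, 0.001, 0.0]]
spin deg to z||PY -179.94 0.06 [ 0.2   0.33 -0.29  0.   -0.95  1.44] [-0.   0.7  0.7] -0.15528854537028666
[[273.63177467 235.95802862]] [[254.80347285 246.0045798 ]]
```

View pics/w3.png

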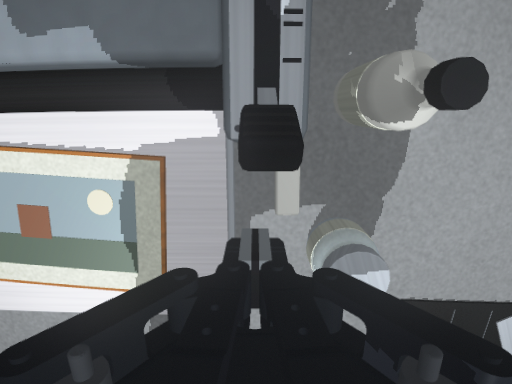

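View pics/s3.png

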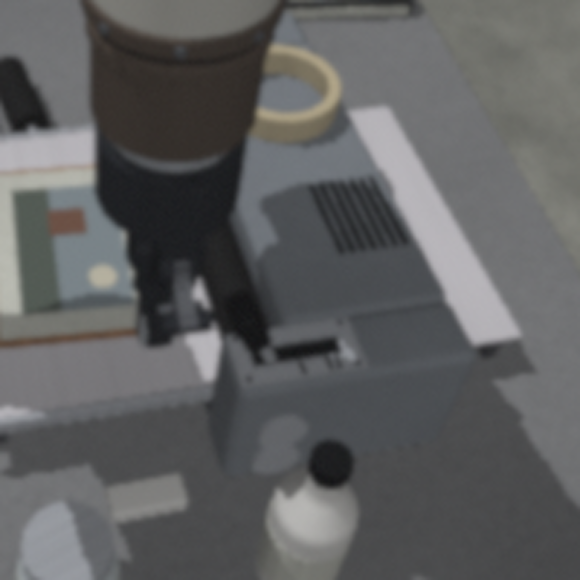

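Run:
```python
from h import *
w=get_image("wrist")
for n,p,z in [("grip",(271,130),165),("gripTopL",(239,165),178),("gripTopR",(301,165),178),("traynear nip",(222,109),50)]:
    P=onz(w,p,z)[0];print(n,P.round(1),w2p(P).round(1))
plan((-95,-169,150))
```

```text
grip [609.  -58.2 165. ] [ -60.8 -169.7  165. ]
gripTopL [595.4 -46.  178. ] [ -73.6 -156.6  178. ]
gripTopR [597.  -70.2 178. ] [ -73.6 -181.   178. ]
traynear nip [616.6 -24.8  50. ] [ -51.1 -136.8   50. ]
press pos [-120.6 -162.4  151.5] shift [ 1.6 25.5  6.5]
tool axes (cols) in press [[0.002, 1.0, -0.0], [0.0, -0.0, -1.0], [-1.0, 0.002, -0.0]]
spin deg to z||PY 179.98 -0.02 [ 0.19  0.33 -0.29  0.   -0.95  1.44] [-0.3 -0.6 -1. ] 0.08961140445459564
```

Emit:
apply_moves(targets="-3 8 7 0 1; -3 16 7 0 1; -3 24 7 0 1; -3 32 7 0 1; -3 40 7 0 1; -3 48 7 0 1; -3 56 7 0 1; -3 64 7 0 1; -3 70 7 0 1; -3 70 7 0 1")

```text
clock: 3.83
position: [620.4, -57.3, 153.0]
ee_rot: [0.485, 0.515, -0.484, 0.516]
contact_force: [0.1, 0.2, -0.2]
gripper_width: -0.0
```

Run:
```python
from h import *
plan((-18,-169,154))
w=get_image("wrist");s=get_image("side")
a=cv2.resize(w["img"][:300,100:480,::-1],(640,505));cv2.imwrite("pics/w4.png",a)
crop(s,220,120,420,320,2.9,"pics/s4.png")
```

```text
press pos [ -49.3 -169.6  153. ] shift [-1.  31.3 -0.6]
tool axes (cols) in press [[0.001, 1.0, -0.001], [-0.0, -0.001, -1.0], [-1.0, 0.001, 0.0]]
spin deg to z||PY 179.97 -0.03 [ 0.17  0.44 -0.11  0.   -1.02  1.47] [ 0.1  0.2 -0.2] -0.0063031852942334364
```

View pics/w4.png

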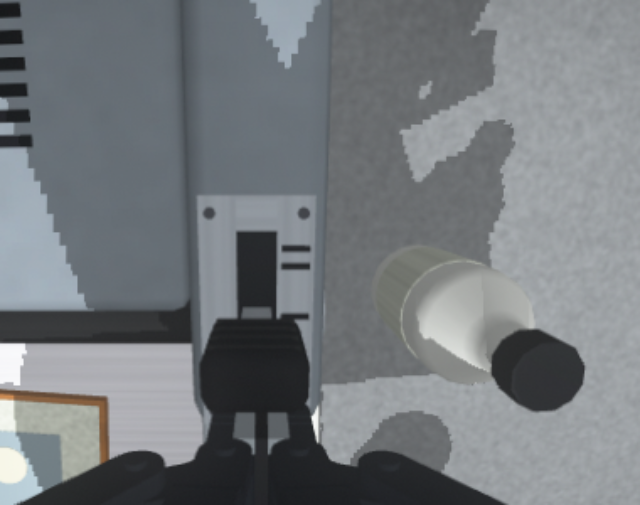

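View pics/s4.png

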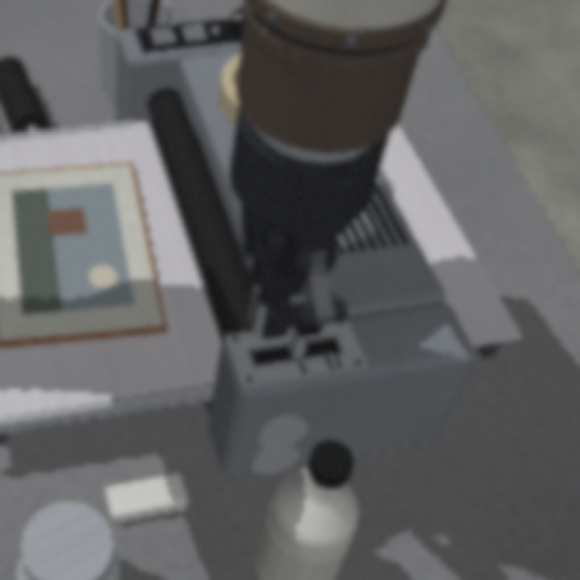

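The lever now sits in its first click, upright, with almost no force. I'll keep pushing.

Emit:
apply_moves(targets="0 6 0 0 1; 0 12 0 0 1; 0 18 0 0 1; 0 24 0 0 1; 0 28 0 0 1; 0 31 0 0 1; 0 32 0 0 1; 0 32 0 0 1")

```text
clock: 4.6
position: [651.3, -55.6, 153.2]
ee_rot: [0.484, 0.515, -0.484, 0.516]
contact_force: [-0.6, 0.8, -0.4]
gripper_width: -0.3
```

Run:
```python
from h import *
plan((-12,-169,154))
w=get_image("wrist")
a=cv2.resize(w["img"][:300,100:480,::-1],(640,505));cv2.imwrite("pics/w5.png",a)
```

```text
press pos [ -18.5 -169.8  153.2] shift [-0.8  6.5 -0.8]
tool axes (cols) in press [[0.001, 1.0, -0.001], [-0.0, -0.001, -1.0], [-1.0, 0.001, 0.0]]
spin deg to z||PY 179.95 -0.05 [ 0.16  0.49 -0.02  0.   -1.05  1.47] [-0.6  0.8 -0.4] -0.25113033653176153
```

View pics/w5.png

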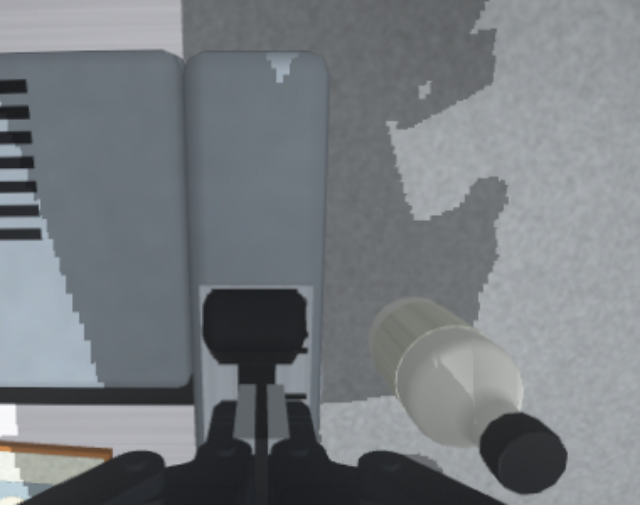

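Run:
```python
from h import *
w=get_image("wrist")
for p in [(252,193),(221,172),(283,172)]:
  P=onz(w,p,162)[0];print(w2p(P).round(1))
print(proj(w,[p2w(7,-170,162),p2w(-30,-170,170)]))
plan((-232,8,150))
```

```text
[  11.9 -169.   162. ]
[  21.8 -154.9  162. ]
[  21.8 -183.1  162. ]
[[254.19926036 203.08341311]
 [254.20922887 282.28705729]]
press pos [ -19.  -169.8  153.3] shift [   3.2 -213.1 -177.6]
tool axes (cols) in press [[0.0, 1.0, -0.001], [0.0, -0.001, -1.0], [-1.0, 0.0, -0.0]]
spin deg to z||PY 179.95 -0.05 [ 0.16  0.49 -0.02 -0.   -1.06  1.47] [ 0.1 -0.3  0.3] -0.14800265843244975
```

Emit:
apply_moves(targets="0 -20 0 0 1; -20 -40 0 0 1; -40 -60 0 0 0; -60 -80 -10 0 -1; -70 -105 -35 0 -1; -70 -130 -65 0 -1; -60 -155 -95 0 -1; -50 -180 -125 0 -1; -40 -205 -155 0 -1; -30 -212 -178 0 -1")

```text
clock: 5.53
position: [424.5, 109.4, 183.5]
ee_rot: [0.484, 0.516, -0.484, 0.515]
contact_force: [-0.9, -1.2, -0.0]
gripper_width: 85.8
```

Run:
```python
from h import *
plan((-235,8,90))
w=get_image("wrist");t=get_image("top")
cv2.imwrite("pics/w6.png",w["img"][:,:,::-1]);crop(t,160,80,370,250,3.8,"pics/t6.png")
```

```text
press pos [-234.4    9.2  183.5] shift [93.5 -0.6  1.3]
tool axes (cols) in press [[0.0, 1.0, 0.0], [0.001, 0.0, -1.0], [-1.0, 0.0, -0.001]]
spin deg to z||PY -180.0 0.0 [ 0.62  0.11 -0.5  -0.   -0.96  1.01] [-0.9 -1.2 -0. ] 85.78024501737131
```

View pics/w6.png

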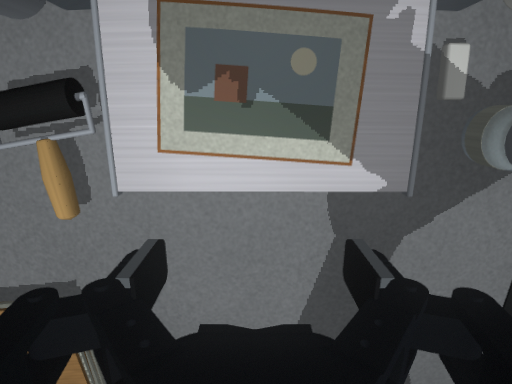

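View pics/t6.png

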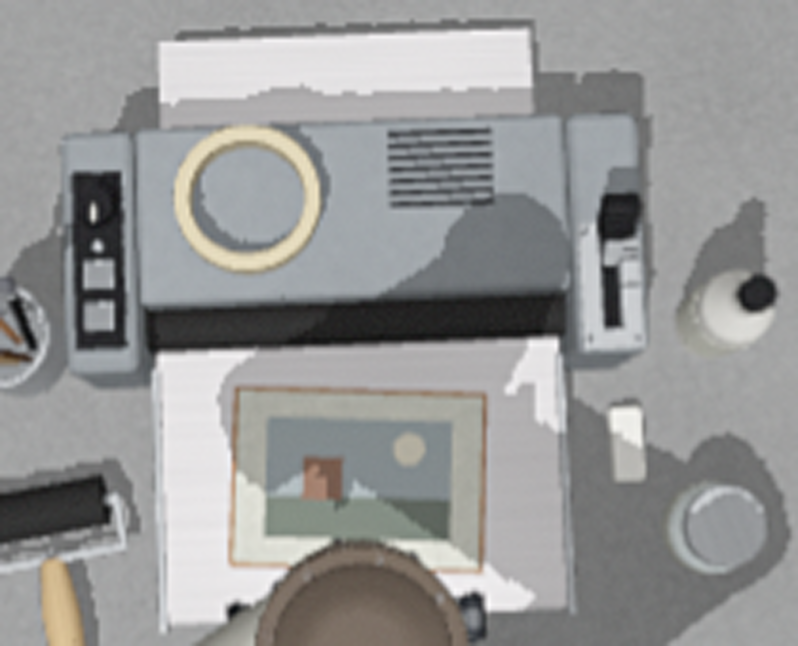

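Run:
```python
from h import *
w=get_image("wrist");t=get_image("top")
print("grip",w2p(onz(t,np.array([620,216])/3.8+[160,80]-.37,166)[0]).round(1))
for n,p,z in [("pRL",(158,152),56),("pRR",(352,164),56),("pFL",(160,1),56),("pFR",(372,15),56),("tL",(115,193),50),("tR",(411,193),50)]:
  print(n,w2p(onz(w,p,z)[0]).round(1))
plan((-236,8,75))
```

```text
grip [   9.7 -170.5  166. ]
pRL [-201.7   97.4   56. ]
pRR [-211.9  -79.    56. ]
pFL [-78.6  87.3  56. ]
pFR [-88.  -85.7  56. ]
tL [-242.1  144.5   50. ]
tR [-240.8 -141.3   50. ]
press pos [-231.     8.9  183.7] shift [108.7  -5.1   0.9]
tool axes (cols) in press [[0.001, 1.0, 0.001], [0.0, 0.001, -1.0], [-1.0, 0.001, -0.0]]
spin deg to z||PY -179.93 0.07 [ 0.62  0.11 -0.49  0.   -0.96  1.01] [ 1.1  0.6 -0.5] 85.29409965753287
```

Emit:
apply_moves(targets="25 -1 1 0 -1; 50 -2 1 0 -1; 75 -2 1 0 -1; 100 -2 1 0 -1; 115 -2 1 0 -1; 120 -2 1 0 -1; 124 -2 1 0 -1; 127 -2 1 0 -1; 127 -2 1 0 -1")

```text
clock: 6.48
position: [426.7, 107.7, 56.7]
ee_rot: [0.485, 0.515, -0.484, 0.515]
contact_force: [0.5, -0.3, -0.3]
gripper_width: 85.1
```

Run:
```python
from h import *
plan((-236,8,50))
w=get_image("wrist");s=get_image("side")
cv2.imwrite("pics/w7.png",w["img"][:,:,::-1]);crop(s,180,120,330,270,4,"pics/s7.png")
```

```text
press pos [-232.3    7.4   56.7] shift [ 6.7 -3.7 -0.6]
tool axes (cols) in press [[0.001, 1.0, -0.001], [0.001, -0.001, -1.0], [-1.0, 0.001, -0.001]]
spin deg to z||PY 179.92 -0.08 [ 0.62  0.3  -0.66  0.   -0.61  1.01] [ 0.5 -0.3 -0.3] 85.10970413409729
```

View pics/w7.png

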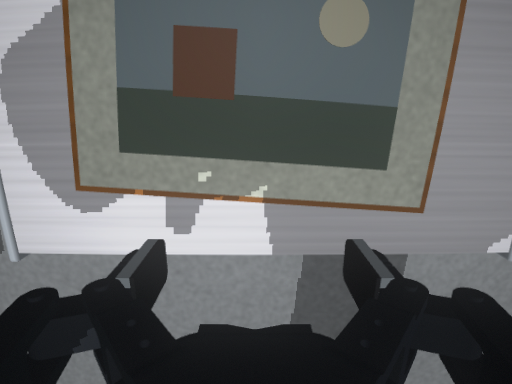

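View pics/s7.png

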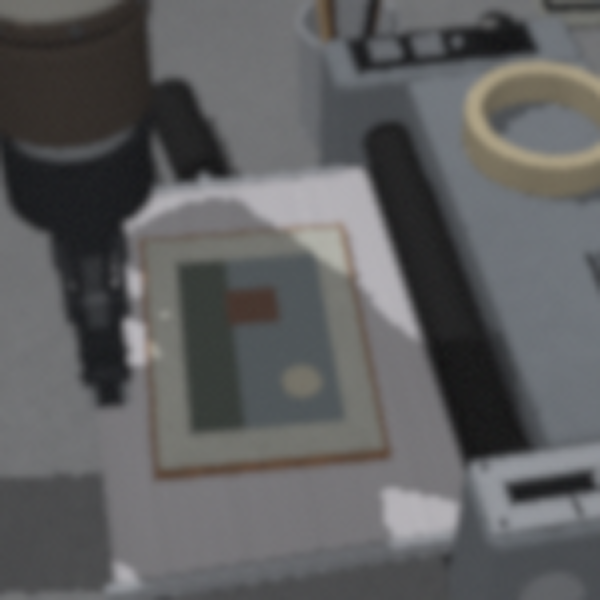

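Emit:
apply_moves(targets="2 0 0 0 -1; 3 0 0 0 -1; 4 1 0 0 -1; 5 1 0 0 -1; 6 1 0 0 -1; 6 1 0 0 -1")

```text
clock: 7.08
position: [426.8, 107.7, 50.1]
ee_rot: [0.484, 0.515, -0.484, 0.515]
contact_force: [-0.5, -0.1, 0.7]
gripper_width: 85.6
```

Run:
```python
from h import *
for i in range(3):plan((-236,8,50));get_image("top")
```

```text
press pos [-232.2    7.3   50.1] shift [ 0.1 -3.8 -0.7]
tool axes (cols) in press [[-0.0, 1.0, -0.001], [-0.0, -0.001, -1.0], [-1.0, -0.0, 0.0]]
spin deg to z||PY 179.95 -0.05 [ 0.62  0.31 -0.66 -0.   -0.59  1.01] [-0.5 -0.1  0.7] 85.63771717824554
press pos [-232.1    7.4   50.2] shift [ 0.2 -3.9 -0.6]
tool axes (cols) in press [[-0.0, 1.0, -0.001], [-0.0, -0.001, -1.0], [-1.0, -0.0, 0.0]]
spin deg to z||PY 179.96 -0.04 [ 0.62  0.31 -0.66  0.   -0.59  1.01] [-0.2 -0.6 -0.3] 85.29518629458056
press pos [-232.1    7.4   50.2] shift [ 0.2 -3.9 -0.6]
tool axes (cols) in press [[-0.0, 1.0, -0.001], [-0.0, -0.001, -1.0], [-1.0, -0.0, 0.0]]
spin deg to z||PY 179.96 -0.04 [ 0.62  0.31 -0.66  0.   -0.59  1.01] [-0.6  0.1  0.4] 85.57594562998712
```

Emit:
apply_moves(targets="3 0 0 0 -1; 5 0 0 0 -1; 7 0 0 0 -1; 8 0 0 0 -1; 9 0 0 0 -1; 9 0 0 0 -1")

```text
clock: 7.73
position: [426.8, 107.7, 41.1]
ee_rot: [0.484, 0.515, -0.484, 0.515]
contact_force: [-0.4, 0.2, -0.7]
gripper_width: 85.4
```

Emit:
apply_moves(targets="1 0 0 0 -1; 2 0 0 0 -1; 2 0 0 0 -1")

```text
clock: 7.98
position: [426.9, 107.7, 39.2]
ee_rot: [0.484, 0.515, -0.484, 0.515]
contact_force: [0.1, -0.4, -0.3]
gripper_width: 85.7
```

Emit:
apply_moves(targets="1 0 0 0 -1; 1 0 0 0 -1")

```text
clock: 8.15
position: [426.9, 107.7, 38.2]
ee_rot: [0.484, 0.515, -0.484, 0.515]
contact_force: [0.0, -0.2, 0.7]
gripper_width: 85.4
```

Emit:
apply_moves(targets="1 0 0 0 -1; 1 0 0 0 -1")

```text
clock: 8.32
position: [426.9, 107.7, 37.2]
ee_rot: [0.484, 0.515, -0.484, 0.515]
contact_force: [0.1, -0.2, -0.1]
gripper_width: 85.4
```

Emit:
apply_moves(targets="1 0 0 0 -1; 1 0 0 0 -1")

```text
clock: 8.48
position: [427.0, 107.8, 36.9]
ee_rot: [0.484, 0.515, -0.484, 0.515]
contact_force: [-2.4, -0.7, 5.9]
gripper_width: 85.5
```

Run:
```python
from h import *
w=get_image("wrist");s=get_image("side")
cv2.imwrite("pics/w8.png",w["img"][:,:,::-1]);crop(s,170,150,270,250,6,"pics/s8.png")
```

```text
(no output)
```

View pics/w8.png

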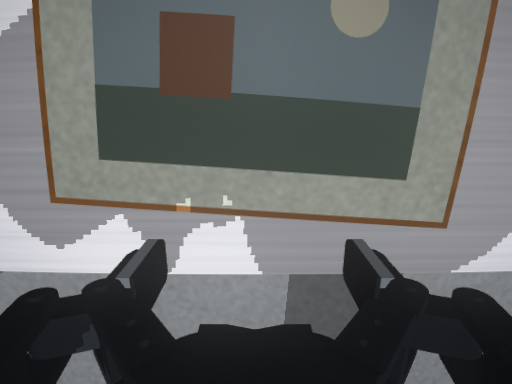

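View pics/s8.png

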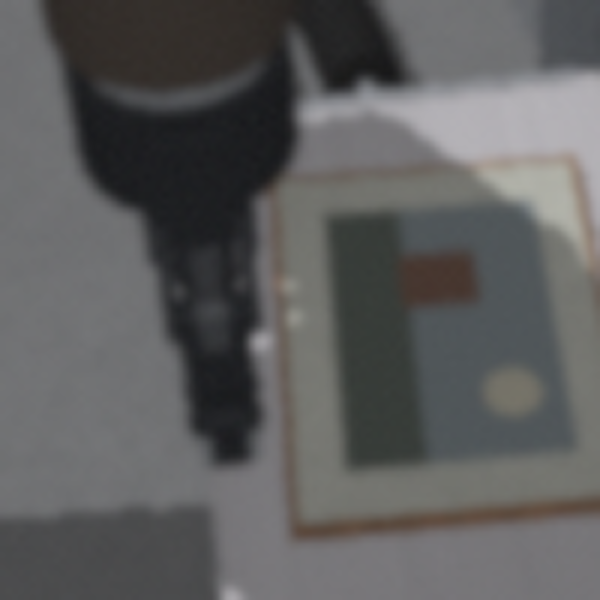

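Emit:
apply_moves(targets="-2 0 0 0 -1; -2 3 0 0 -1; -2 6 0 0 -1; -2 9 0 0 -1; -2 12 0 0 -1; -2 15 0 0 -1; -2 18 0 0 -1; -2 21 0 0 -1; -2 24 0 0 -1; -2 24 0 0 -1")

```text
clock: 9.42
position: [451.8, 109.5, 38.3]
ee_rot: [0.485, 0.515, -0.484, 0.515]
contact_force: [-0.6, 0.5, -0.2]
gripper_width: 85.3
```

Run:
```python
from h import *
plan((-188,8,38))
w=get_image("wrist");s=get_image("side")
cv2.imwrite("pics/w9.png",w["img"][:,:,::-1])
```

```text
press pos [-207.1    7.6   38.3] shift [ 0.3 19.1 -0.4]
tool axes (cols) in press [[0.001, 1.0, -0.001], [0.0, -0.001, -1.0], [-1.0, 0.001, -0.0]]
spin deg to z||PY 179.95 -0.05 [ 0.59  0.37 -0.62  0.   -0.58  1.04] [-0.6  0.5 -0.2] 85.3108099686507
```

View pics/w9.png

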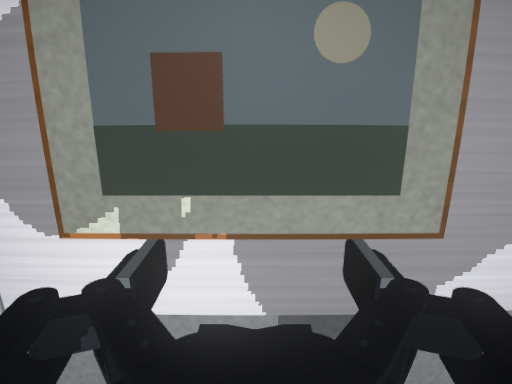

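The panel's rear edge is level at row 237, so it now lies square to the tool. I'll continue to the rollers.

Emit:
apply_moves(targets="0 3 0 0 -1; 0 6 0 0 -1; 0 9 0 0 -1; 0 12 0 0 -1; 0 14 0 0 -1; 0 14 0 0 -1")

```text
clock: 10.02
position: [465.5, 110.3, 38.4]
ee_rot: [0.484, 0.515, -0.484, 0.515]
contact_force: [0.8, -1.0, -0.7]
gripper_width: 85.5
```

Emit:
apply_moves(targets="0 1 0 0 -1; 0 2 0 0 -1; 0 2 0 0 -1")

```text
clock: 10.27
position: [467.0, 110.2, 38.3]
ee_rot: [0.484, 0.515, -0.484, 0.515]
contact_force: [-0.6, 0.2, -0.6]
gripper_width: 85.4
```

Emit:
apply_moves(targets="0 1 0 0 -1; 0 2 0 0 -1; 0 2 0 0 -1")

```text
clock: 10.52
position: [469.1, 110.4, 38.3]
ee_rot: [0.484, 0.515, -0.484, 0.515]
contact_force: [-0.3, 0.3, 0.4]
gripper_width: 85.4
```

Run:
```python
from h import *
plan((-188,8,38))
```

```text
press pos [-189.8    7.4   38.3] shift [ 0.3  1.8 -0.6]
tool axes (cols) in press [[0.0, 1.0, -0.001], [0.0, -0.001, -1.0], [-1.0, 0.0, -0.0]]
spin deg to z||PY 179.96 -0.04 [ 0.57  0.39 -0.58  0.   -0.6   1.06] [-0.3  0.3  0.4] 85.36741672101957
```

Emit:
apply_moves(targets="0 1 0 0 -1; 0 1 0 0 -1")

```text
clock: 10.68
position: [470.0, 110.5, 38.3]
ee_rot: [0.484, 0.515, -0.484, 0.515]
contact_force: [-0.4, -0.1, 0.2]
gripper_width: 85.3
```

Emit:
apply_moves(targets="0 1 0 0 -1; 0 1 0 0 -1")

```text
clock: 10.85
position: [471.0, 110.5, 38.3]
ee_rot: [0.484, 0.515, -0.484, 0.515]
contact_force: [-0.4, 0.1, -0.1]
gripper_width: 85.8
```

Emit:
apply_moves(targets="0 1 0 0 -1; 0 1 0 0 -1")

```text
clock: 11.02
position: [472.1, 110.6, 38.3]
ee_rot: [0.484, 0.515, -0.484, 0.515]
contact_force: [0.0, -0.5, -0.0]
gripper_width: 85.6
```

Run:
```python
from h import *
plan((-188,8,38))
w=get_image("wrist");t=get_image("top");s=get_image("side")
cv2.imwrite("pics/w10.png",w["img"][:,:,::-1]);crop(t,190,140,330,250,5.5,"pics/t10.png");crop(s,190,140,320,270,4.5,"pics/s10.png")
```

```text
press pos [-186.8    7.4   38.3] shift [ 0.3 -1.2 -0.6]
tool axes (cols) in press [[0.0, 1.0, -0.001], [0.0, -0.001, -1.0], [-1.0, 0.0, -0.0]]
spin deg to z||PY 179.95 -0.05 [ 0.57  0.39 -0.57  0.   -0.61  1.07] [ 0.  -0.5 -0. ] 85.63727393221482
```

View pics/t10.png

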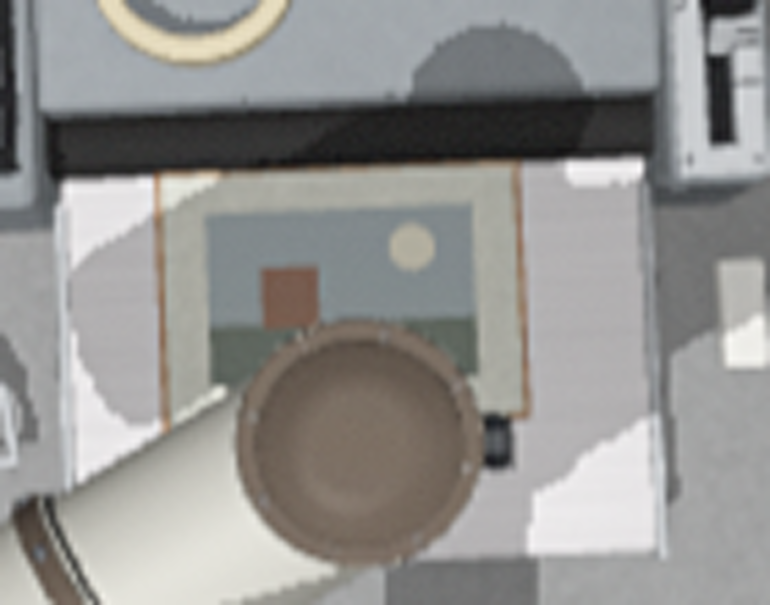

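View pics/s10.png

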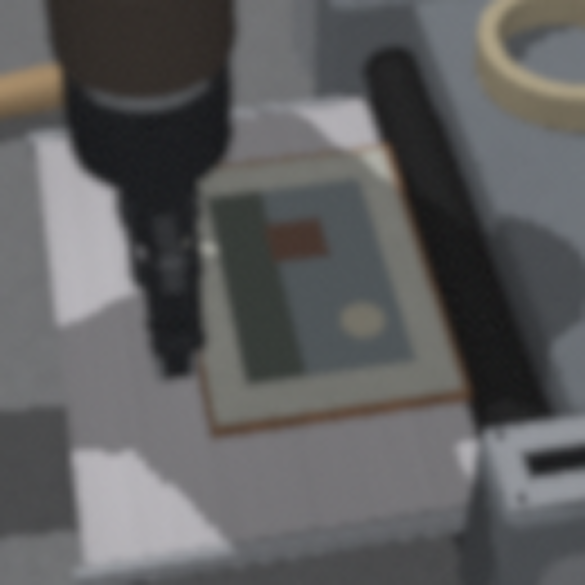

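Close to the rollers, but no contact force yet. I'll go on in 1 mm steps.

Emit:
apply_moves(targets="0 1 0 0 -1; 0 1 0 0 -1")

```text
clock: 11.33
position: [473.0, 110.6, 38.3]
ee_rot: [0.484, 0.515, -0.484, 0.515]
contact_force: [-0.7, -0.4, -1.0]
gripper_width: 85.7
```

Emit:
apply_moves(targets="0 1 0 0 -1; 0 1 0 0 -1")

```text
clock: 11.5
position: [474.0, 110.7, 38.3]
ee_rot: [0.484, 0.515, -0.484, 0.515]
contact_force: [-0.5, -0.1, -0.4]
gripper_width: 85.4
```

Emit:
apply_moves(targets="0 1 0 0 -1; 0 1 0 0 -1")

```text
clock: 11.67
position: [474.7, 110.6, 38.2]
ee_rot: [0.484, 0.515, -0.484, 0.515]
contact_force: [-1.2, -0.4, 1.1]
gripper_width: 85.3
```

Emit:
apply_moves(targets="0 1 0 0 -1; 0 1 0 0 -1")

```text
clock: 11.83
position: [474.8, 110.5, 38.1]
ee_rot: [0.483, 0.516, -0.485, 0.515]
contact_force: [-3.1, 0.7, 2.6]
gripper_width: 85.1
```

Emit:
apply_moves(targets="0 1 0 0 -1; 0 1 0 0 -1")

```text
clock: 12.0
position: [474.8, 110.3, 38.0]
ee_rot: [0.483, 0.516, -0.486, 0.514]
contact_force: [-7.3, 2.1, 3.7]
gripper_width: 85.2
```

Emit:
apply_moves(targets="0 1 0 0 -1; 0 2 0 0 -1; 0 2 0 0 -1")

```text
clock: 12.25
position: [474.9, 109.8, 37.6]
ee_rot: [0.482, 0.516, -0.487, 0.514]
contact_force: [-11.4, 3.9, 7.6]
gripper_width: 85.1
```

Run:
```python
from h import *
plan((-188,8,38));print(status.read_state()["wrist_torque"])
w=get_image("wrist");t=get_image("top");s=get_image("side")
cv2.imwrite("pics/w11.png",w["img"][:,:,::-1]);crop(t,190,140,330,250,5.5,"pics/t11.png");crop(s,190,140,320,270,4.5,"pics/s11.png")
```

```text
press pos [-184.1    6.4   37.6] shift [-0.4 -3.9 -1.6]
tool axes (cols) in press [[-0.008, 1.0, -0.002], [-0.002, -0.002, -1.0], [-1.0, -0.008, 0.002]]
spin deg to z||PY 179.91 -0.09 [ 0.56  0.4  -0.56 -0.   -0.62  1.07] [-11.4   3.9   7.6] 85.13671698293996
[0.93780872 3.21970945 0.1243348 ]
```

View pics/t11.png

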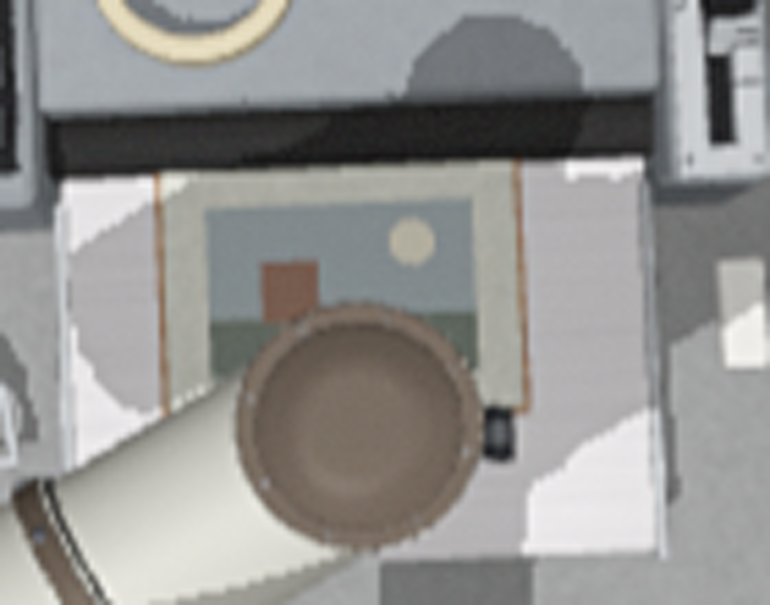

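View pics/s11.png

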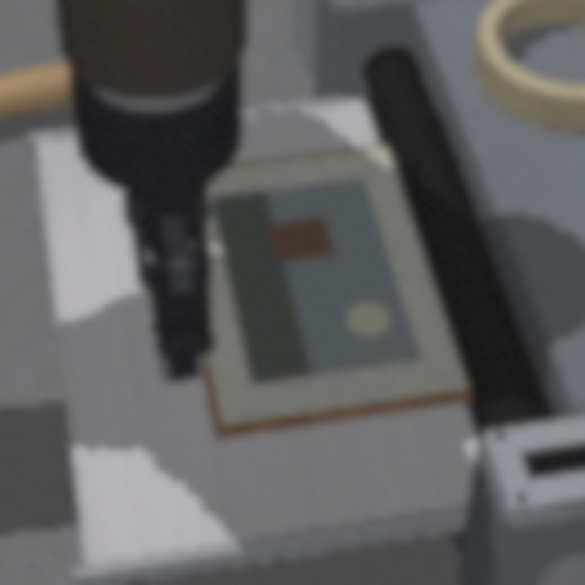

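View pics/w11.png

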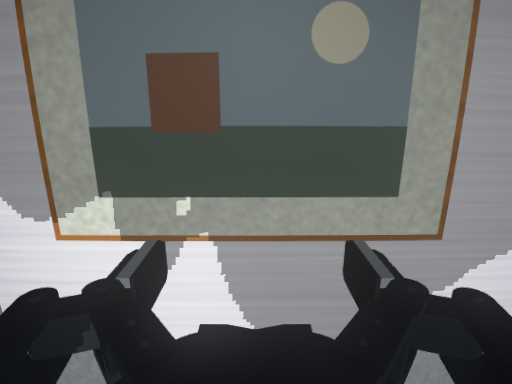

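The contact force is −11 N along x with only 0.12 N·m of yaw moment, so the roller reaction is close to centred and the edge looks seated. I'll back off and inspect.

Emit:
apply_moves(targets="0 -3 0 0 -1; 0 -8 0 0 -1; 0 -14 0 0 -1; 0 -22 0 0 -1; -20 -26 0 0 -1; -55 -26 0 0 -1; -90 -20 0 0 -1; -125 0 0 0 -1; -160 20 0 0 -1; -190 40 0 0 -1")

```text
clock: 13.23
position: [519.5, 113.6, 231.7]
ee_rot: [0.485, 0.515, -0.483, 0.516]
contact_force: [0.3, 1.2, 0.9]
gripper_width: 85.1
```

Emit:
apply_moves(targets="-10 0 0 0 -1; -10 0 0 0 -1; -10 0 0 0 -1")

```text
clock: 13.48
position: [517.7, 113.4, 237.5]
ee_rot: [0.484, 0.516, -0.485, 0.515]
contact_force: [-0.6, -0.5, -0.9]
gripper_width: 85.7
```

Run:
```python
from h import *
plan((-188,8,238))
w=get_image("wrist");t=get_image("top");s=get_image("side")
cv2.imwrite("pics/w12.png",w["img"][:,:,::-1]);crop(t,160,80,370,250,3.8,"pics/t12.png");crop(s,190,120,400,340,2.7,"pics/s12.png")
```

```text
press pos [-141.1    7.3  237.5] shift [ -0.5 -46.9  -0.7]
tool axes (cols) in press [[-0.001, 1.0, -0.001], [0.001, -0.001, -1.0], [-1.0, -0.001, -0.001]]
spin deg to z||PY 179.92 -0.08 [ 0.52  0.22 -0.21 -0.   -1.14  1.11] [-0.6 -0.5 -0.9] 85.74972759176246
```

View pics/w12.png

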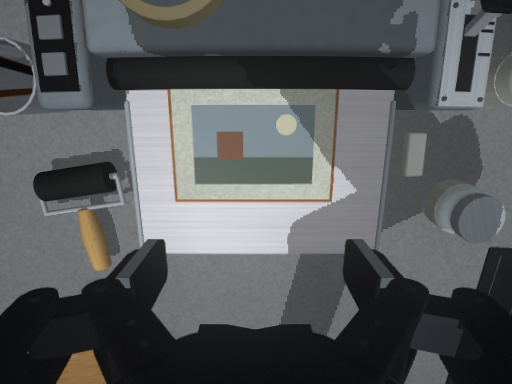

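View pics/t12.png

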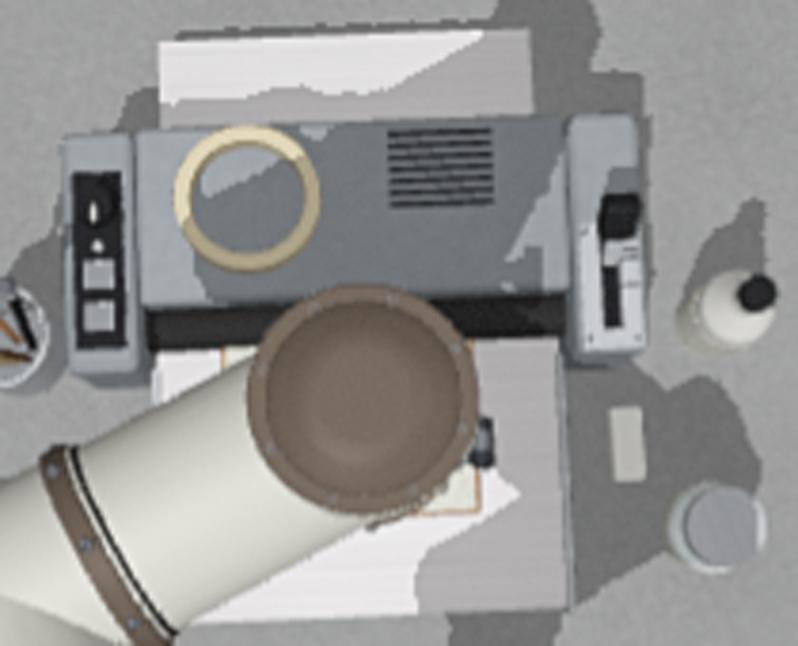

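View pics/s12.png

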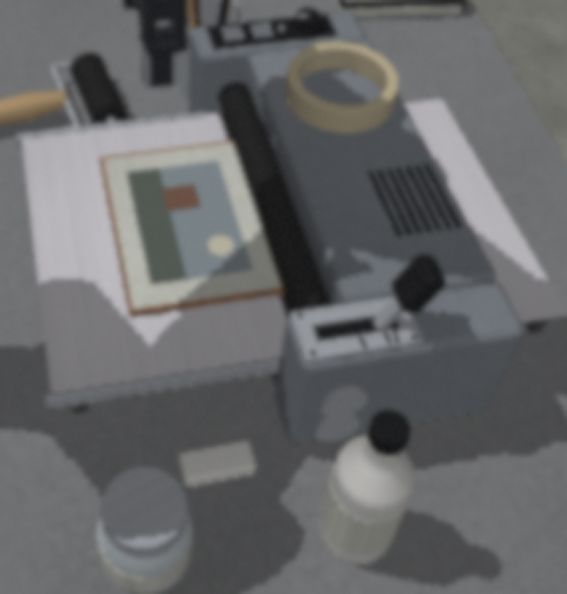

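Run:
```python
from h import *
w=get_image("wrist");im=w["img"].astype(int);R,G,B=im[...,0],im[...,1],im[...,2]
o=((R-B)>55)&(R<215)
m=np.zeros_like(o);m[190:210,165:345]=o[190:210,165:345]
pts=[]
for c in range(180,328):
    r=np.where(m[:,c])[0]
    if len(r):pts.append((c,r.max()+.5))
pts=np.array(pts)
def fit(pts,z,n):
    P=np.array([w2p(q) for q in onz(w,pts,z)])
    k=np.polyfit(P[:,1],P[:,0],1);res=P[:,0]-np.polyval(k,P[:,1]);g=abs(res)<1;k=np.polyfit(P[g,1],P[g,0],1)
    print(n,len(P),"slope",k[0].round(4),"x at y=0",k[1].round(2));return k
a=fit(pts,56,"panel rear")
g=im.sum(2);pts=[]
for c in list(range(172,280)):
    d=g[240:265,c]; j=np.argmin(np.diff(d)); pts.append((c,240+j+.5))
b=fit(np.array(pts),50,"tray rear")
pts=[]
for c in range(345,388,1): pts.append((c,78+np.argmax(np.diff(g[78:105,c]))+.5))
for c in range(137,165): pts.append((c,78+np.argmax(np.diff(g[78:105,c]))+.5))
fit(np.array(pts),50,"roller/tray visible edge")
pts=[]
for c in range(175,335): pts.append((c,78+np.argmax(np.diff(g[78:100,c]))+.5))
fit(np.array(pts),56,"roller/panel visible edge")
```

```text
panel rear 148 slope 0.0002 x at y=0 -172.51
tray rear 108 slope -0.0018 x at y=0 -240.11
roller/tray visible edge 71 slope 0.0005 x at y=0 -50.98
roller/panel visible edge 160 slope 0.0 x at y=0 -51.35
```

The panel's rear edge is 67.6 mm from the tray's rear edge (68 expected when seated), and its slope is within 0.002 rad of the rollers. The lever leans fully away and the bystanders look undisturbed.

```bash
python3 -c "
from bench import job
print(job.job_done())"
```

```text
the job is handed in; nothing more can be done
None
```

I pushed the lever over to its second stop with the closed fingertips. Then I slid the panel against the rollers with the two open fingertips, backed off clear of everything and handed the job in at about 14 s.

**Lever:** the last top view put the grip centre at about press x +10, y −170 mm, against 7 and −170 expected at the second stop. The side view shows it leaning fully away.

**Panel:** under the final push the wrist felt about −11 N along x with almost no yaw moment, so the leading edge bears on the rollers fairly evenly. After backing off:
- The panel's rear edge was 67.6 mm from the tray's rear edge, against 68 mm if fully seated.
- Its slope was within 0.002 rad of both the roller line and the tray edge.

**Bystanders:** nothing appeared to have moved in the last pictures; I checked this only by eye.

**Disagreements:**
- Absolute x from the wrist camera read about 4–5 mm too far forward for both the panel and the tray, so I relied on the distance between them.
- Two early wrist measurements, taken while the arm was still settling, were off by up to about 7 mm sideways.
- At the end of the push the fingertips also pressed about 8 N on the tray.

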